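Fit the filter tubes to the kitchen water filter

ROBOT

A 6-joint arm with a two-finger parallel gripper is mounted at the origin on the work surface. World frame = base frame: x ahead of the robot, y to its left, z up, the work surface at z = 0. Lengths are in m, angles in rad, forces in N, time in s.
With the tool pointing down it reaches from about 0.425 to 0.925 m from the base axis. Payload 12.5 kg.
Tool frame: the origin (TCP) lies at the very end of the fingers, on their centre line; the grasp point (between the pads) lies 19 mm behind it (grip_depth is the distance from the TCP to the grasp point, in m); z points along the fingers, y is the line along which they close (so a half turn about z gives the same grasp; the last joint's range is limited). The gripper opens to 85 mm and grips with 20 to 120 N. Pads are 22 mm wide; open, the fingers measure 114 mm over their backs; the gripper's body (76 mm by 85 mm) begins 54 mm behind the grasp point. The pads swing forward as they close: fully open they stand 13 mm farther back than shut.
Start: joints at [-1.275, 0.491, 1.559, -0, 1.092, -0.106], TCP at [0.244, -0.575, 0.231] pointing down, gripper open.
Joint ranges: [-3.1, 3.1], [-0.84, 2.19], [0.05, 2.79], [-1.13, 4.28], [0.06, 2.93], [-2.69, 2.69]. Speed limits (rad/s): [2.22, 2.22, 2.79, 3.14, 3.14, 3.14].

INTERFACE

Orientations are given as a 3x3 rotation matrix whose columns are the frame's x, y, z axes.
In Python, from bench import * gives the robot as it stands.
- The arm moves only by the tool servo_tool, never from a script. Its argument "commands" is one flat list of numbers, 4 for each row, row after row: the shift along the world's x, y, z in mm, then the turn about the world's z in rad. In form: [dx, dy, dz, yaw, dx, dy, dz, yaw, ...]. A call has 1 to 12 rows; each row shifts and turns the commanded pose from where the row before left it; what a row does not reach is not made up. A row lasts 1/10 s, in which the tool goes at most 50 mm and 8.59 degrees, less where a joint would pass 70% of its speed; a pose out of reach is approached as far as the arm can. A call with a gripper value outside its range is refused whole. "jaw" is the finger opening in mm, from 0 to 85.4, set as the call begins (left out, the last holds). The fingers move at their own pace and stop on an object; "squeeze" is the grip in N (left out, the last holds). Time passes only in rows, so rows that do not move let the fingers close. It gives the time, the measured TCP pose, the force, the opening and the grip force at its end, in the units of the state.
- observe(): the state, without advancing time (a new reading comes with each control period).
- get_image(name): name is "scene" or "side" or "wrist"; returns (picture, depth): 384x512x3 uint8, blue, green, red; 384x512 float32, m along the optical axis (not along the pixel's ray), 0 where there is no reading.
- get_calibration(name): a dict with "fx", "fy", "cx", "cy" (pixels), "xyz" and "rotation" of the camera in the world; the wrist camera has in their place "hand_eye" (4x4, takes a point from camera to tool coordinates, whose origin is the TCP and whose axes are the flange's). Camera axes: x right, y up, looking along -z (the intrinsics and any distortion apply to the point x, -y, -z); pixel columns grow to the right and rows downward; lengths in m; the calibration is good to about 2 mm. A picture is of the moment at which its call begins: read the wrist's pose just before it. get_calibration takes no time and is no camera call.
- sign_off(): hands the job in; it is judged then, once.
The state is a dict: "t": time; "qpos": joint angles; "qvel": joint speeds; "joint_efforts": joint torques, N m; "ee_pos": TCP position; "orientation": TCP orientation; "wrist_force": force on the tool from outside, world axes, zero at the start; "moment": the same for the moment, N m; "gripper_width": finger opening in m; "gripper_force": force on a finger pad.
Only numpy, scipy, OpenCV 4.12 (cv2) and the standard library are available. Lean on these libraries where they do the work, as an engineer would, in place of code of your own. Each camera call takes 0.05 s, during which the arm holds its last target. There are 200 camera calls.

TASK

Get the counter-top water filter ready: draw its lock slide back, slide the shutter fully open and push the lock home again so that it holds the shutter open. Push every steel tube lying on the counter into a port of its own, past the seal until it bottoms, and leave them all there. Do not knock over the mason jars or the measuring cup.

Things in the scene. Friction and masses are not known exactly. Their poses are not given: they have to be found in the camera images.
- manifold: Water filter head: fixed white block 290 mm wide (y), 80 deep, top 85 mm above the counter, four lying steel canisters behind it no higher than 84 mm. Origin: foot of the middle of its flat front face; x level, away from the robot, into the ports; y along the face; z up. Four push-fit ports in the face, 66 mm apart, axes 55 mm above the counter.
- port0 (a point): Centre of a port's mouth, axes as the head's. Bore 13.5 mm across, 3 mm chamfer, 36 mm deep to a flat stop. A sprung seal about 14 mm in must be pushed past (about 5 to 10 N); it then grips the tube by friction. A fully home tube has its middle 44 mm in front of this point (local x = -44 mm); let go, it may sag by up to 0.08 rad. First of the four, at the -y end.
- port1 (a point): Second of the four ports from the -y end: centre of its mouth, axes as the head's; made like port0.
- port2 (a point): Third of the four ports from the -y end: centre of its mouth, axes as the head's; made like port0.
- port3 (a point): Fourth of the four ports from the -y end: centre of its mouth, axes as the head's; made like port0.
- lock (a joint): Lock slide on top of the head, m: 0 = home (tongue in a notch of the shutter, holding it), 0.018 = fully back (to the head's +x, away from the robot). The shutter is free above about 0.012. Stays where left, friction 2 N. It goes home only where there is a notch: shutter fully shut or fully open.
- lock_knob (a point): Middle of the lock slide's black upright knob, 14 x 14 mm and 26 mm high, its top 120 mm above the counter, on a plate whose top is 94 mm above the counter. Axes = the head's; moves with the lock along the head's x.
- shutter (a joint): Aluminium shutter with four 26 mm wide tabs that hang 3 to 8 mm before the face and cover the ports, m: 0 = shut, 0.033 = fully open against its stop, tabs midway between the ports. It moves to the head's +y. Stays where it is left, friction 2 N; cannot move while the lock is home.
- fin (a point): Middle of the shutter's black upright grip fin, 14 x 14 mm and 26 mm high, its top 120 mm above the counter, on a rail (top 94 mm above the counter) at the head's front edge. Axes = the head's; moves with the shutter along the head's y.
- tube0_mid (a point): Middle of a rigid steel tube, 160 mm long, 12 mm across, both ends alike and tapered over 4 mm; about 70 g. Round its middle: a grey square grip sleeve, 24 x 24 mm and 50 mm long, so it lies with this point 12 mm up. x = along the tube; either end may go in; it may lie on any of the sleeve's sides. Three or four are present; an absent one reads None.
- tube1_mid (a point): Middle of a rigid steel tube, 160 mm long, 12 mm across, both ends alike and tapered over 4 mm; about 70 g. Round its middle: a grey square grip sleeve, 24 x 24 mm and 50 mm long, so it lies with this point 12 mm up. x = along the tube; either end may go in; it may lie on any of the sleeve's sides. Three or four are present; an absent one reads None.
- tube2_mid (a point): Middle of a rigid steel tube, 160 mm long, 12 mm across, both ends alike and tapered over 4 mm; about 70 g. Round its middle: a grey square grip sleeve, 24 x 24 mm and 50 mm long, so it lies with this point 12 mm up. x = along the tube; either end may go in; it may lie on any of the sleeve's sides. Three or four are present; an absent one reads None.
- tube3_mid (a point): Middle of a rigid steel tube, 160 mm long, 12 mm across, both ends alike and tapered over 4 mm; about 70 g. Round its middle: a grey square grip sleeve, 24 x 24 mm and 50 mm long, so it lies with this point 12 mm up. x = along the tube; either end may go in; it may lie on any of the sleeve's sides. Three or four are present; an absent one reads None.
- jar_low: Lower of two stacked glass mason jars, 90 mm across, 105 mm high, origin under its base; z = up. Not to be knocked over.
- jar_top: Upper mason jar, 84 mm across, 90 mm high, standing on the lower; origin under its base; z = up. Not to be knocked over.
- measuring_cup: Clear plastic measuring cup, 90 mm across, 90 mm high, handle to its +y, origin under its base; z = up. Not to be knocked over.
There are look-alikes about, which are no part of the job. What is shaped like the part that bears tube0_mid but red is not meant.

How it is judged:
By the outcome, as a careful person would: the job done as asked, in the order asked, and still so for the second after the job is handed in, with the robot touching nothing.
Of tube0, tube1, tube2, tube3 only 3 to 4 are there at a start; the rules pass over those that are not, and their reading is None.
At some moment in a run one of tube0, tube1, tube2, tube3 may be knocked a few centimetres aside while the robot is not near it.
Once in a run the grip may slacken for a moment while it holds something.
It also fails if it takes over 210 s, if anything falls off the work surface, if the arm or the gripper's body presses on something with over 40 N, if the wrist force passes 120 N, or if a joint passes its speed limit or range.

## Working session

There is one attempt and no reset: what is moved stays moved. The work goes in short steps, Python scripts to look and compute and a tool call to move; the robot and the scene stay as the last step left them, time stands still between calls to the robot, and variables do not carry over. Pictures are saved under pics/ and viewed, at most 14 in all, crops included, and the job is handed in when it is done.

Besides the shell and the picture viewer there is one more tool, called by a JSON object that holds its "method" and its "body", one argument or row to a line. servo_tool: Moves the arm, as the interface text tells. Its arguments: {"type":"object","properties":{"commands":{"type":"array","items":{"type":"number"}},"jaw":{"type":"number"},"squeeze":{"type":"number"}},"required":["commands"]}

```bash
ls; mkdir -p pics
python3 - <<'E'
from bench import *
import cv2,numpy as np
print(observe())
for n in ("scene","side","wrist"):
    im,d=get_image(n); cv2.imwrite(f"pics/{n}0.png",im); np.save(f"pics/{n}0.npy",d)
    print(n,get_calibration(n))
E
```

```text
pics
{'t': 0.0, 'qpos': array([-1.27459206e+00,  4.91555535e-01,  1.55948137e+00, -2.09989950e-05,
        1.09168835e+00, -1.05602780e-01]), 'qvel': array([ 0.00182121,  0.00126331,  0.00103181, -0.00045009, -0.00117259,
       -0.00039181]), 'joint_efforts': array([-8.26791420e-04, -6.18445444e+01, -2.61596292e+01, -1.44820951e-04,
        3.96813703e-03,  2.83709619e-05]), 'ee_pos': array([ 0.2443712 , -0.57498658,  0.23071925]), 'orientation': array([[ 9.20352023e-01,  3.91090824e-01, -3.48419950e-04],
       [ 3.91090966e-01, -9.20351397e-01,  1.07783772e-03],
       [ 1.00863653e-04, -1.12825402e-03, -9.99999358e-01]]), 'wrist_force': array([-0.74990732,  0.03736261, -1.00911198]), 'moment': array([-0.00289736, -0.00738098,  0.01184906]), 'gripper_force': 0.0, 'gripper_width': 0.08549166546710601}
scene {'fx': 448.6008581988397, 'fy': 448.6008581988397, 'cx': 250.47300326743172, 'cy': 189.24198832650077, 'xyz': array([ 1.33038292, -0.00704141,  0.97524882]), 'rotation': array([[ 1.36847521e-02, -7.41625956e-01,  6.70674040e-01],
       [ 9.99906343e-01,  1.00288779e-02, -9.3127
[... 153 characters left out ...]
38, 'cy': 189.05576850386745, 'xyz': array([0.40153026, 0.77754841, 0.94582755]), 'rotation': array([[-0.99096102,  0.09232665, -0.09732447],
       [-0.13389395, -0.72552611,  0.67504391],
       [-0.0082869 ,  0.68197336,  0.73133007]])}
wrist {'fx': 286.219018614377, 'fy': 286.219018614377, 'cx': 251.23768972199014, 'cy': 189.88281724647672, 'hand_eye': array([[-5.58604414e-04,  9.48188952e-01,  3.17706467e-01,
         8.26384167e-02],
       [ 9.99999576e-01,  7.62380053e-04, -5.17069001e-04,
         4.33953652e-04],
       [-7.32492188e-04,  3.17706044e-01, -9.48188976e-01,
        -1.42276662e-01],
       [ 0.00000000e+00,  0.00000000e+00,  0.00000000e+00,
         1.00000000e+00]])}
```

View pics/scene0.png

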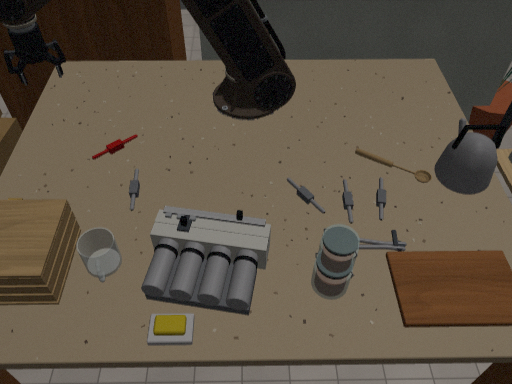

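View pics/side0.png

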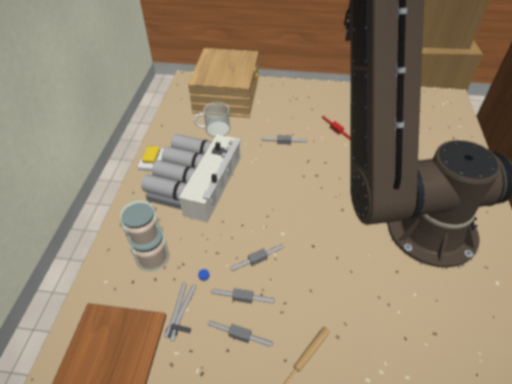

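```bash
cat > h.py <<'E'
import cv2,numpy as np
from bench import *
def ray(cal,px,pose=None):
    px=np.atleast_2d(np.asarray(px,float))
    d=np.c_[(px[:,0]-cal["cx"])/cal["fx"],-(px[:,1]-cal["cy"])/cal["fy"],-np.ones(len(px))]
    if "hand_eye" in cal:
        p,R=pose; H=cal["hand_eye"]; return p+R@H[:3,3], d@(R@H[:3,:3]).T
    return np.asarray(cal["xyz"]), d@cal["rotation"].T
def plane(cal,px,z,pose=None):
    o,d=ray(cal,px,pose); return o+d*((z-o[2])/d[:,2])[:,None]
def proj(cal,P,pose=None):
    P=np.atleast_2d(P)
    if "hand_eye" in cal:
        p,R=pose;H=cal["hand_eye"];o=p+R@H[:3,3];M=R@H[:3,:3]
    else: o,M=cal["xyz"],cal["rotation"]
    q=(P-o)@M; return np.c_[cal["cx"]+cal["fx"]*q[:,0]/-q[:,2],cal["cy"]+cal["fy"]*q[:,1]/q[:,2]]
def cloud(cal,dep,pose=None):
    v,u=np.mgrid[0:384,0:512]; o,d=ray(cal,np.c_[u.ravel(),v.ravel()],pose)
    return (o+d*dep.ravel()[:,None]).reshape(384,512,3)
E
python3 - <<'E'
from h import *
im=cv2.imread("pics/scene0.png");dep=np.load("pics/scene0.npy");c=get_calibration("scene")
C=cloud(c,dep)
hsv=cv2.cvtColor(im,cv2.COLOR_BGR2HSV)
for n,(u,v) in dict(a=(134,188),b=(306,195),c=(348,200),d=(381,198)).items():
    print(n,im[v,u],im[v+14,u+14],C[v,u].round(3),plane(c,(u,v),.024).round(3))
    s=im[v-30:v+30,u-18:u+18]
# grey: low saturation vs tan counter, above counter
m=((hsv[...,1]<40)&(C[...,2]>0.002)&(C[...,2]<.05)).astype(np.uint8)
n,l,st,ce=cv2.connectedComponentsWithStats(m)
for i in range(1,n):
    if st[i,4]>60: print(st[i],C[l==i].mean(0).round(3))
for n,(u,v) in dict(k1=(184,216),k2=(240,211),c1=(152,237),c2=(164,212),c3=(270,223),c4=(267,262),jar=(340,240),cup=(97,240)).items(): print(n,C[v,u].round(3))
a=cv2.resize(im[190:320,130:290],None,fx=4,fy=4,interpolation=cv2.INTER_CUBIC)
cv2.imwrite("pics/man.png",a)
E
```

```text
a [81 79 79] [ 87 108 119] [ 0.461 -0.329  0.024] [[ 0.461 -0.329  0.024]]
b [74 76 71] [71 71 72] [0.494 0.162 0.024] [[0.494 0.162 0.024]]
c [79 80 77] [ 85 104 118] [0.517 0.277 0.026] [[0.514 0.277 0.024]]
d [82 80 76] [ 86 109 122] [0.508 0.371 0.024] [[0.508 0.371 0.024]]
[ 269   20  243   14 2527] [-0.448  0.618  0.026]
[435 157  56  37 694] [0.452 0.604 0.029]
[129 169  11  41 253] [ 0.46  -0.33   0.019]
[287 178  38  35 284] [0.488 0.161 0.019]
[342 179  12  44 253] [0.51  0.277 0.019]
[376 178  10  42 244] [0.503 0.373 0.019]
[359 230  48  21 402] [0.655 0.35  0.011]
[ 83 238  29  19 350] [ 0.665 -0.391  0.025]
[257 239  13  30 108] [0.712 0.032 0.029]
[ 144  247  113   68 1341] [ 0.79  -0.116  0.028]
[ 99 249  23  33 284] [ 0.725 -0.342  0.029]
[ 85 264  13  13  74] [ 0.737 -0.387  0.033]
[311 275  38  24 169] [0.796 0.182 0.024]
[147 313  47  32 724] [ 0.894 -0.177  0.019]
k1 [ 0.643 -0.16   0.12 ]
k2 [ 0.628 -0.023  0.119]
c1 [ 0.672 -0.241  0.075]
c2 [ 0.606 -0.217  0.091]
c3 [0.574 0.057 0.   ]
c4 [0.701 0.044 0.001]
jar [0.772 0.192 0.194]
cup [ 0.66  -0.386  0.048]
```

View pics/man.png

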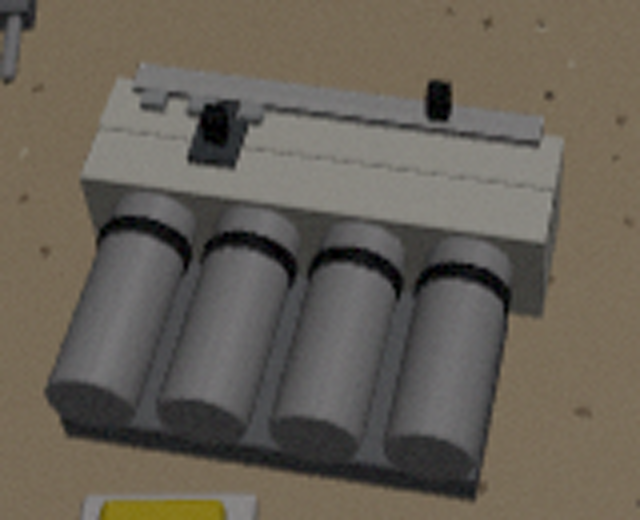

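Run:
```python
from h import *
for n in ("scene","side"):
    im=cv2.imread(f"pics/{n}0.png");dep=np.load(f"pics/{n}0.npy");c=get_calibration(n)
    C=cloud(c,dep);hsv=cv2.cvtColor(im,cv2.COLOR_BGR2HSV);x,y,z=np.moveaxis(C,2,0)
    m=(abs(z-.085)<.004)&(x>.55)&(x<.8)&(y>-.3)&(y<.1)&(hsv[...,2]>100)&(hsv[...,1]<60)
    nn,l,st,_=cv2.connectedComponentsWithStats(m.astype(np.uint8)); m=l==1+st[1:,4].argmax()
    P=plane(c,np.argwhere(m)[:,::-1],.085)[:,:2]
    r=cv2.minAreaRect((P*1000).astype(np.float32)); print(n,"top",m.sum(),r,cv2.boxPoints(r).round())
    r=(abs(z-.0935)<.0045)&(x>.55)&(x<.8)&(y>-.3)&(y<.1)
    k=(z>.108)&(z<.126)&(x>.55)&(x<.8)&(y>-.3)&(y<.1)
    nn,l,st,_=cv2.connectedComponentsWithStats(k.astype(np.uint8))
    for i in range(1,nn):
        if st[i,4]>8: print(" knob",st[i,4],C[l==i].mean(0).round(4),C[l==i].min(0).round(3),C[l==i].max(0).round(3))
    t=((hsv[...,1]<60)&(z>0.003)&(z<.035)&(x>.38)&(x<.62)&(y>-.45)&(y<.5)).astype(np.uint8)
    nn,l,st,_=cv2.connectedComponentsWithStats(t)
    for i in range(1,nn):
        if 60<st[i,4]<1500:
            q=np.argwhere(l==i)[:,::-1]; g=hsv[...,2][l==i]
            Q=plane(c,q,.012)[:,:2]; w=np.linalg.eigh(np.cov(Q.T))[1][:,1]; w*=np.sign(w[0])
            sl=C[(l==i)&(abs(z-.024)<.003)]
            s=(Q-Q.mean(0))@w
            print(" tube",st[i,4],Q.mean(0).round(4),"mid",(Q.mean(0)+w*(s.max()+s.min())/2).round(4),"ang",np.degrees(np.arctan2(w[1],w[0])).round(1),"len",np.ptp(s).round(3),"sleeve top",sl.mean(0).round(4))
```

```text
scene top 2390 ((657.2352294921875, -97.07225036621094), (289.8260192871094, 78.9307861328125), 79.72014617919922) [[ 593. -233.]
 [ 670. -247.]
 [ 722.   38.]
 [ 644.   53.]]
 knob 41 [ 0.6341 -0.025   0.1172] [ 0.623 -0.033  0.109] [ 0.641 -0.018  0.123]
 knob 48 [ 0.6508 -0.1619  0.1168] [ 0.642 -0.17   0.108] [ 0.656 -0.154  0.122]
 tube 263 [ 0.4528 -0.3326] mid [ 0.4507 -0.3328] ang 4.5 len 0.158 sleeve top [ 0.4561 -0.3321  0.024 ]
 tube 260 [0.4974 0.3749] mid [0.4947 0.3755] ang -12.3 len 0.163 sleeve top [0.4984 0.374  0.0237]
 tube 306 [0.4829 0.1617] mid [0.4808 0.1602] ang 34.7 len 0.159 sleeve top [0.4847 0.1604 0.0235]
 tube 274 [0.5052 0.2792] mid [0.5027 0.2793] ang -2.8 len 0.161 sleeve top [0.5072 0.2789 0.0238]
side top 1335 ((664.1931762695312, -95.18118286132812), (292.8966369628906, 100.4888687133789), 79.77680206298828) [[ 589. -230.]
 [ 688. -248.]
 [ 740.   40.]
 [ 641.   58.]]
 knob 27 [ 0.6441 -0.1571  0.1167] [ 0.638 -0.17   0.108] [ 0.651 -0.152  0.125]
 knob 34 [ 0.6279 -0.0198  0.1169] [ 0.621 -0.029  0.108] [ 0.635 -0.013  0.124]
 tube 231 [ 0.4516 -0.3317] mid [ 0.4554 -0.3315] ang 3.8 len 0.147 sleeve top [ 0.4505 -0.3263  0.0238]
 tube 111 [ 0.6059 -0.1446] mid [ 0.6042 -0.1543] ang 80.2 len 0.192 sleeve top [ 0.6042 -0.1435  0.0239]
 tube 390 [0.4805 0.1624] mid [0.4787 0.161 ] ang 35.8 len 0.164 sleeve top [0.4793 0.1644 0.024 ]
 tube 461 [0.5016 0.2802] mid [0.5022 0.2802] ang -2.3 len 0.161 sleeve top [0.5013 0.282  0.0236]
 tube 528 [0.4928 0.3767] mid [0.4944 0.3763] ang -11.9 len 0.161 sleeve top [0.4935 0.3782 0.0239]
```

{"method": "servo_tool", "body": {
  "commands": [33.5,34.5,0,-0.0485,33.5,34.5,0,-0.0485,33.5,34.5,0,-0.0485,33.5,34.5,0,-0.0485,33.5,34.5,0,-0.0485,33.5,34.5,0,-0.0485,33.5,34.5,0,-0.0485,33.5,34.5,0,-0.0485,33.5,34.5,0,-0.0485,33.5,34.5,0,-0.0485,33.5,34.5,0,-0.0485,33.5,34.5,0,-0.0475],
  "jaw": 45
}}

```text
t: 1.35
ee_pos: [0.6475, -0.1595, 0.2312]
orientation: [[0.984, -0.18, -0.0], [-0.18, -0.984, -0.0], [-0.0, 0.0, -1.0]]
wrist_force: [0.3, -0.6, 0.7]
gripper_width: 0.0449
gripper_force: 0.0
```

{"method": "servo_tool", "body": {
  "commands": [0,0,-10,0,0,0,0,0,0,0,0,0]
}}

```text
t: 1.65
ee_pos: [0.6458, -0.1618, 0.221]
orientation: [[0.984, -0.178, -0.001], [-0.178, -0.984, 0.0], [-0.001, 0.0, -1.0]]
wrist_force: [1.2, 0.3, 0.1]
gripper_width: 0.0446
gripper_force: 0.0
```

```bash
cat >> h.py <<'E'
def wrist(name):
    o=observe(); pose=(np.array(o["ee_pos"]),np.array(o["orientation"])); im,d=get_image("wrist"); cv2.imwrite(f"pics/{name}.png",im)
    c=get_calibration("wrist"); return im,cloud(c,d,pose),c,pose
def knobs(C,zl=.108,zh=.126):
    x,y,z=np.moveaxis(C,2,0); k=(z>zl)&(z<zh)&(x>.55)&(x<.8)&(y>-.3)&(y<.12)
    nn,l,st,_=cv2.connectedComponentsWithStats(k.astype(np.uint8))
    for i in range(1,nn):
        if st[i,4]>20:
            s=(l==i)&(abs(z-.12)<.004); print(" knob",st[i,4],C[l==i].mean(0).round(4),"top",s.sum(),C[s].mean(0).round(4),C[s].min(0).round(3),C[s].max(0).round(3))
E
python3 - <<'E'
from h import *
im,C,c,p=wrist("w1"); print(p); knobs(C);
E
```

```text
(array([ 0.64584486, -0.16176726,  0.22100297]), array([[ 9.83956836e-01, -1.78402900e-01, -1.16190430e-03],
       [-1.78402866e-01, -9.83957519e-01,  1.33305880e-04],
       [-1.16704663e-03,  7.61198257e-05, -9.99999316e-01]]))
 knob 263 [ 0.6496 -0.1622  0.1181] top 222 [ 0.6486 -0.162   0.1193] [ 0.641 -0.169  0.116] [ 0.656 -0.155  0.121]
 knob 311 [ 0.633  -0.0269  0.1169] top 217 [ 0.6324 -0.0259  0.119 ] [ 0.624 -0.033  0.116] [ 0.639 -0.018  0.121]
```

View pics/w1.png

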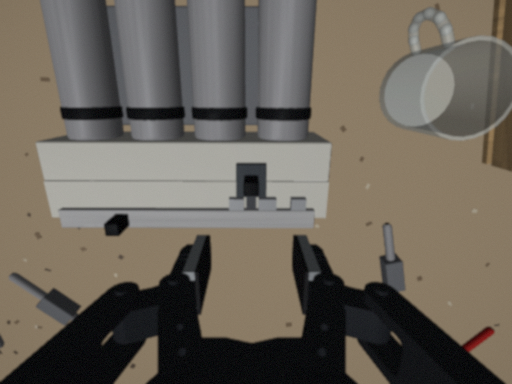

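{"method": "servo_tool", "body": {
  "commands": [3,0,-40,0,0,0,-40,0,0,0,-30,0,0,0,-11,0,0,0,0,0]
}}

```text
t: 2.2
ee_pos: [0.6488, -0.162, 0.0997]
orientation: [[0.984, -0.179, -0.002], [-0.179, -0.984, 0.0], [-0.002, -0.0, -1.0]]
wrist_force: [-0.3, 0.2, 0.2]
gripper_width: 0.045
gripper_force: 0.0
```

{"method": "servo_tool", "body": {
  "commands": [0,0,0,0,0,0,0,0,0,0,0,0,0,0,0,0,0,0,0,0],
  "jaw": 5,
  "squeeze": 20
}}

```text
t: 2.7
ee_pos: [0.6502, -0.162, 0.1023]
orientation: [[0.984, -0.178, 0.003], [-0.178, -0.984, -0.002], [0.003, 0.001, -1.0]]
wrist_force: [-1.7, -4.8, 6.8]
gripper_width: 0.0133
gripper_force: 24.1
```

{"method": "servo_tool", "body": {
  "commands": [0,0,2,0,4.7,-0.85,0,0,4.7,-0.85,0,0,4.7,-0.85,0,0,4.7,-0.85,0,0,0,0,0,0,0,0,0,0]
}}

```text
t: 3.4
ee_pos: [0.6678, -0.1652, 0.1024]
orientation: [[0.984, -0.178, -0.001], [-0.178, -0.984, -0.001], [-0.001, 0.001, -1.0]]
wrist_force: [-2.1, -5.4, -1.8]
gripper_width: 0.0134
gripper_force: 23.0
```

{"method": "servo_tool", "body": {
  "commands": [0,0,0,0,0,0,0,0,0,0,20,0,0,0,20,0,-8.8,34.8,0,0,-8.8,34.8,0,0,-8.8,34.8,0,0,-8.8,34.8,0,0,0,0,0,0],
  "jaw": 45
}}

```text
t: 4.3
ee_pos: [0.6321, -0.0215, 0.1429]
orientation: [[0.985, -0.175, -0.0], [-0.175, -0.985, 0.001], [-0.0, -0.001, -1.0]]
wrist_force: [0.6, -0.1, -0.1]
gripper_width: 0.0447
gripper_force: 0.0
```

Run:
```python
from h import *
im,C,c,p=wrist("w2"); print(p[0]); knobs(C);
```

```text
[ 0.63213052 -0.02151895  0.14293489]
 knob 891 [ 0.6664 -0.1623  0.1173] top 653 [ 0.666  -0.1636  0.1192] [ 0.658 -0.173  0.116] [ 0.673 -0.157  0.121]
 knob 541 [ 0.6335 -0.0249  0.1178] top 439 [ 0.6324 -0.0247  0.1192] [ 0.625 -0.032  0.116] [ 0.639 -0.017  0.121]
```

{"method": "servo_tool", "body": {
  "commands": [0,-2,-20,0,0,0,-20,0,0,0,0,0]
}}

```text
t: 4.65
ee_pos: [0.6323, -0.0282, 0.1003]
orientation: [[0.984, -0.179, -0.003], [-0.179, -0.984, 0.0], [-0.003, 0.0, -1.0]]
wrist_force: [-0.1, -0.7, -1.0]
gripper_width: 0.0452
gripper_force: 0.0
```

{"method": "servo_tool", "body": {
  "commands": [0,0,0,0,0,0,0,0,0,0,0,0,0,0,0,0,1,5.6,0,0,1,5.6,0,0,1,5.6,0,0,1,5.6,0,0,1,5.6,0,0,1,5.6,0,0,0,0,0,0,0,0,0,0],
  "jaw": 5
}}

```text
t: 5.85
ee_pos: [0.64, 0.0066, 0.1035]
orientation: [[0.984, -0.178, 0.003], [-0.178, -0.984, 0.0], [0.003, -0.001, -1.0]]
wrist_force: [1.6, 1.4, 5.3]
gripper_width: 0.0134
gripper_force: 25.3
```

{"method": "servo_tool", "body": {
  "commands": [0.5,3,1,0,0,0,0,0,0,0,0,0]
}}

```text
t: 6.15
ee_pos: [0.6401, 0.0077, 0.1037]
orientation: [[0.984, -0.178, 0.001], [-0.178, -0.984, -0.002], [0.002, 0.002, -1.0]]
wrist_force: [1.8, -11.0, -1.8]
gripper_width: 0.0132
gripper_force: 24.8
```

Against the stop. Release and go back to the lock.

{"method": "servo_tool", "body": {
  "commands": [0,0,0,0,0,0,0,0,0,0,20,0,0,0,20,0,6.5,-42.7,0,0,6.5,-42.7,0,0,6.5,-42.7,0,0,6.5,-43,0,0,0,0,0,0,0,0,0,0],
  "jaw": 45
}}

```text
t: 7.15
ee_pos: [0.6652, -0.1624, 0.143]
orientation: [[0.984, -0.18, -0.001], [-0.18, -0.984, 0.001], [-0.001, -0.0, -1.0]]
wrist_force: [-0.1, 0.4, -0.3]
gripper_width: 0.0448
gripper_force: 0.0
```

Run:
```python
from h import *
im,C,c,p=wrist("w3"); print(p[0]); knobs(C);
```

```text
[ 0.66522284 -0.16235927  0.14296267]
 knob 543 [ 0.6677 -0.1654  0.1178] top 438 [ 0.6666 -0.1653  0.1192] [ 0.658 -0.173  0.116] [ 0.674 -0.158  0.121]
 knob 667 [0.6392 0.0051 0.116 ] top 394 [0.6384 0.0062 0.1187] [ 0.63  -0.001  0.116] [0.645 0.015 0.121]
```

{"method": "servo_tool", "body": {
  "commands": [1,-2,-20,0,0,0,-19,0,0,0,0,0]
}}

```text
t: 7.5
ee_pos: [0.6654, -0.1618, 0.1021]
orientation: [[0.984, -0.177, -0.004], [-0.177, -0.984, 0.002], [-0.004, -0.001, -1.0]]
wrist_force: [-0.2, 0.7, -0.2]
gripper_width: 0.0447
gripper_force: 0.0
```

{"method": "servo_tool", "body": {
  "commands": [0,0,0,0,0,0,0,0,0,0,0,0,0,0,1,0,-4.7,0.85,0,0,-4.7,0.85,0,0,-4.7,0.85,0,0,-4.7,0.85,0,0,-1,0,0,0,0,0,0,0,0,0,0,0],
  "jaw": 5
}}

```text
t: 8.6
ee_pos: [0.6487, -0.1616, 0.106]
orientation: [[0.984, -0.178, 0.005], [-0.178, -0.984, -0.002], [0.006, 0.001, -1.0]]
wrist_force: [11.5, -7.6, -12.1]
gripper_width: 0.0133
gripper_force: 23.3
```

{"method": "servo_tool", "body": {
  "commands": [0,0,0,0,0,0,0,0,0,0,20,0,0,0,20,0,0,0,50,0,-28,-24,50,0,-28,-24,0,0.05,-28,-24,0,0.05,-28,-24,0,0.05,-28,-24,0,0.05,-28,-24,0,0.05,0,0,0,0],
  "jaw": 60
}}

```text
t: 9.8
ee_pos: [0.4817, -0.3017, 0.2364]
orientation: [[0.998, 0.069, -0.0], [0.069, -0.998, -0.001], [-0.0, 0.001, -1.0]]
wrist_force: [1.1, 0.1, 0.2]
gripper_width: 0.0597
gripper_force: 0.0
```

```bash
cat >> h.py <<'E'
def tubes(im,C,c,pose,side=None):
    hsv=cv2.cvtColor(im,cv2.COLOR_BGR2HSV);x,y,z=np.moveaxis(C,2,0)
    # sleeve tops: z ~ .024, dark grey
    t=((hsv[...,1]<60)&(z>0.004)&(z<.035)&(x>.3)&(x<.66)).astype(np.uint8)
    nn,l,st,_=cv2.connectedComponentsWithStats(t)
    for i in range(1,nn):
        if st[i,4]<150: continue
        s=(l==i)&(abs(z-.0235)<.0025)
        if s.sum()<60: continue
        q=np.argwhere(s)[:,::-1]; Q=plane(c,q,.024,pose)[:,:2]
        r=cv2.minAreaRect((Q*1000).astype(np.float32))
        A=C[l==i][:,:2]; w=np.linalg.eigh(np.cov(A.T))[1][:,1]; w=w*np.sign(w[0]); e=(A-A.mean(0))@w
        print(" tube",st[i],"sleeve c",np.round(r[0],1),"size",np.round(r[1],1),"rect ang",round(r[2],1),"pca ang",np.degrees(np.arctan2(w[1],w[0])).round(1),"len",np.ptp(e).round(3))
E
python3 - <<'E'
from h import *
im,C,c,p=wrist("w4"); print(p[0],p[1][:,0]); knobs(C); tubes(im,C,c,p)
im,d=get_image("scene");C=cloud(get_calibration("scene"),d);knobs(C)
E
```

```text
[ 0.48166967 -0.30173072  0.23641109] [ 9.97589248e-01  6.93951506e-02 -7.29346214e-05]
 tube [156   0  56  67 403] sleeve c [ 615.3 -228.3] size [35.6 79.7] rect ang 45.2 pca ang -23.3 len 0.078
 tube [300   1  54  20 372] sleeve c [ 654.3 -371.2] size [53.2  9.3] rect ang 88.8 pca ang 85.5 len 0.053
 tube [ 263  123   20  116 1400] sleeve c [ 453.7 -331.5] size [49.1 23.8] rect ang 3.7 pca ang 3.7 len 0.16
 knob 39 [0.6403 0.0074 0.1183] top 31 [0.6396 0.0068 0.1196] [0.631 0.001 0.117] [0.649 0.014 0.122]
 knob 48 [ 0.651  -0.1617  0.1171] top 30 [ 0.6492 -0.1617  0.12  ] [ 0.642 -0.169  0.117] [ 0.656 -0.154  0.123]
```

View pics/w4.png

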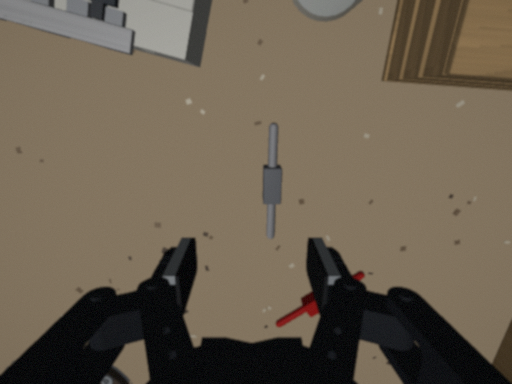

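{"method": "servo_tool", "body": {
  "commands": [-9,-7.7,-45,0,-9,-7.7,-45,0,-9,-7.6,-45,0,-9,-7.5,-45,0,0,0,-35,0,0,0,-16,0,0,0,0,0,0,0,0,0]
}}

```text
t: 10.7
ee_pos: [0.4491, -0.3299, 0.005]
orientation: [[0.997, 0.072, 0.0], [0.072, -0.997, -0.0], [0.0, 0.0, -1.0]]
wrist_force: [0.6, 0.2, 0.5]
gripper_width: 0.06
gripper_force: 0.0
```

{"method": "servo_tool", "body": {
  "commands": [0,0,0,0,0,0,0,0,0,0,0,0,0,0,0,0,0,0,0,0],
  "jaw": 15,
  "squeeze": 60
}}

```text
t: 11.2
ee_pos: [0.4488, -0.3306, 0.0059]
orientation: [[0.997, 0.071, 0.002], [0.071, -0.997, -0.002], [0.002, 0.002, -1.0]]
wrist_force: [0.5, 2.4, 6.6]
gripper_width: 0.0231
gripper_force: 59.5
```

{"method": "servo_tool", "body": {
  "commands": [0,0,21,0,0,0,21,0,8,33,0,-0.05,8,33,0,-0.05,8,33,0,-0.05,8,33,0,-0.05,7,32,0,-0.051,0,0,0,0,0,0,0,0,0,0,0,0]
}}

```text
t: 12.2
ee_pos: [0.4873, -0.167, 0.0469]
orientation: [[0.984, -0.179, 0.001], [-0.179, -0.984, -0.001], [0.001, 0.0, -1.0]]
wrist_force: [-0.0, 0.6, -0.6]
gripper_width: 0.0222
gripper_force: 59.1
```

Run:
```python
from h import *
im,C,c,p=wrist("w5"); print(p[0],p[1][:,0])
im,d=get_image("side"); cv2.imwrite("pics/s5.png",im)
im=cv2.imread("pics/w5.png");
```

```text
[ 0.48733671 -0.16703573  0.0468987 ] [ 9.83814023e-01 -1.79190824e-01  7.85071571e-04]
```

View pics/w5.png

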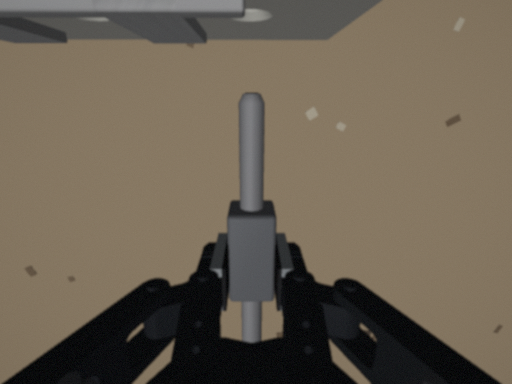

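Run:
```python
from h import *
im=cv2.imread("pics/w5.png"); g=cv2.cvtColor(im,cv2.COLOR_BGR2GRAY)
for r in (6,10,12,14,16,18,20): print(r,g[r,225:300:3], g[r,70:130:3])
cv2.imwrite("pics/w5c.png",cv2.resize(im[0:110,60:360],None,fx=2.6,fy=2.6,interpolation=cv2.INTER_CUBIC))
```

```text
6 [142 144 141 142 143 140  95  86  86  86  87  86  87  86  85  87  85  84
  87  87  86  85  85  86  88] [136 137 135 138 138 137 137 139 133 138 138 140 139 139 140 138 140 141
 141 141]
10 [126 126 126 127 127 126  89 143 157 154 151 137 124 105  94  87  85  87
  86  86  86  87  86  86  86] [116 115 117 115 117 118 117 118 116 115 117 120 119 120 119 118 120 123
 121 123]
12 [ 93  93  95  94  95  93  72 137 147 149 147 142 139 127 113  92  87  86
  86  86  85  86  88  86  85] [86 86 85 87 86 86 86 87 86 85 84 84 88 87 85 88 85 88 88 89]
14 [ 74  74  76  75  75  75  66 132 142 143 145 141 138 131 120 106  88  84
  86  88  82  87  87  86  86] [74 71 74 72 73 71 72 74 72 70 71 73 75 74 76 76 72 75 74 76]
16 [ 74  72  71  73  76  75  93 137 143 145 144 143 139 134 126 110  88  87
  88  85  86  85  88  86  86] [72 74 73 75 76 78 80 82 82 82 82 84 74 74 73 74 75 74 72 75]
18 [ 82  83  88  98 105 112 131 140 142 146 148 144 140 132 116  95  88  85
  85  85  88  86  86  85  85] [ 81  82  86  93 102 110 116 120 125 127 131 131 112  76  73  76  75  75
  75  72]
20 [ 86  88  89  97 108 117 125 133 135 139 135 127 118 102  90  87  85  87
  86  87  86  87  87  86  86] [ 83  86  85  85  90  98 104 110 118 124 129 125 122  88  74  75  74  77
  75  74]
```

View pics/w5c.png

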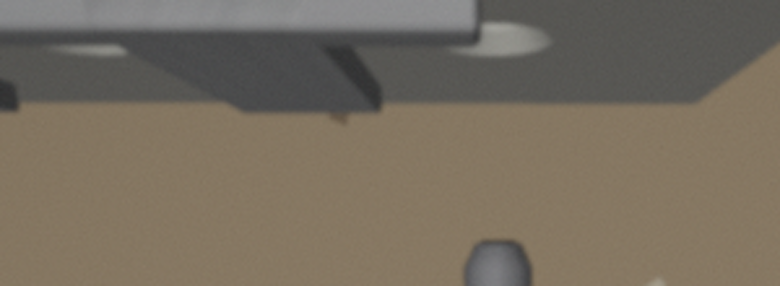

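```bash
cat >> h.py <<'E'
def loc(P,a=-0.1795):   # world -> head-aligned axes (no offset)
    P=np.atleast_2d(P); X=np.array([np.cos(a),np.sin(a)]);Y=np.array([-np.sin(a),np.cos(a)]); return np.c_[P[:,:2]@X,P[:,:2]@Y]
E
python3 - <<'E'
from h import *
im=cv2.imread("pics/w5.png");c=get_calibration("wrist")
p=(np.array([ 0.48733671,-0.16703573,0.0468987]),np.array([[.9838,-.1792,0.0008],[-.1792,-.9838,0],[0.0008,0,-1]]))
print("foot",loc(plane(c,[(210,40),(270,40),(328,40)],0,p)).round(4))
F=loc(plane(c,[(270,40)],0,p))[0,0]
def face(px):
    o,d=ray(c,px,p); X=np.array([np.cos(-.1795),np.sin(-.1795)])
    t=(F-o[:2]@X)/(d[:,:2]@X); P=o+d*t[:,None]; return np.c_[loc(P),P[:,2]].round(4)
print("mouth R/L/bottom",face([(272,16),(231,18.5),(250,23),(76,19),(380,0),(328,40)]))
print("tube tip/near sleeve", loc(plane(c,[(252.2,96),(251.5,205)],.055,p)).round(4),"tcp",loc(p[0]))
for s in (-99,): print("expected port0 local from scene", loc([[.601,-.187]]))
# tube edges per row
hsv=cv2.cvtColor(im,cv2.COLOR_BGR2HSV)
for r in (110,130,150,170,190):
    k=np.where(hsv[r,225:280,1]<45)[0]+225; m=k.min()/2+k.max()/2; print(r,k.min(),k.max(),loc(plane(c,[(m,r)],.055,p)).round(4))
E
```

```text
foot [[ 0.6226 -0.0529]
 [ 0.6225 -0.0885]
 [ 0.6225 -0.1229]]
mouth R/L/bottom [[ 6.225e-01 -8.590e-02  5.480e-02]
 [ 6.225e-01 -6.880e-02  5.080e-02]
 [ 6.225e-01 -7.680e-02  4.270e-02]
 [ 6.225e-01 -2.600e-03  5.030e-02]
 [ 6.225e-01 -1.214e-01  7.580e-02]
 [ 6.225e-01 -1.230e-01 -2.000e-04]]
tube tip/near sleeve [[ 0.5912 -0.0778]
 [ 0.5391 -0.0774]] tcp [[ 0.50932888 -0.07734404]]
expected port0 local from scene [[ 0.62473032 -0.07669437]]
110 239 263 [[ 0.5852 -0.0772]]
130 239 263 [[ 0.5763 -0.0772]]
150 239 263 [[ 0.567  -0.0772]]
170 240 263 [[ 0.5573 -0.0774]]
190 240 262 [[ 0.5471 -0.0772]]
```

{"method": "servo_tool", "body": {
  "commands": [0.2,0.9,1.5,0,9.8,-1.8,0,0,9.8,-1.8,0,0,4.9,-0.9,0,0,4.9,-0.9,0,0,4.9,-0.9,0,0,0,0,0,0]
}}

```text
t: 13.0
ee_pos: [0.5224, -0.1719, 0.048]
orientation: [[0.984, -0.179, 0.001], [-0.179, -0.984, -0.0], [0.001, 0.0, -1.0]]
wrist_force: [1.1, -1.0, 0.5]
gripper_width: 0.0229
gripper_force: 59.1
```

{"method": "servo_tool", "body": {
  "commands": [3.9,-0.7,0,0,3.9,-0.7,0,0,3.9,-0.7,0,0,3.9,-0.7,0,0,3.9,-0.7,0,0,3.9,-0.7,0,0,3.9,-0.7,0,0,0,0,0,0]
}}

```text
t: 13.8
ee_pos: [0.549, -0.1768, 0.0482]
orientation: [[0.984, -0.179, -0.0], [-0.179, -0.984, -0.0], [-0.0, 0.0, -1.0]]
wrist_force: [-0.9, -1.6, 1.7]
gripper_width: 0.0225
gripper_force: 59.4
```

{"method": "servo_tool", "body": {
  "commands": [2.9,-0.55,0,0,2.9,-0.55,0,0,2.9,-0.5,0,0,0,0,0,0]
}}

```text
t: 14.2
ee_pos: [0.5534, -0.1771, 0.0476]
orientation: [[0.984, -0.179, -0.01], [-0.179, -0.984, 0.003], [-0.011, -0.001, -1.0]]
wrist_force: [-24.8, 0.8, 13.2]
gripper_width: 0.0229
gripper_force: 61.0
```

{"method": "servo_tool", "body": {
  "commands": [-3.5,0.6,0,0,0,0,0,0]
}}

```text
t: 14.4
ee_pos: [0.5531, -0.1772, 0.0479]
orientation: [[0.984, -0.179, -0.003], [-0.179, -0.984, 0.001], [-0.003, -0.0, -1.0]]
wrist_force: [-7.5, -0.3, 2.2]
gripper_width: 0.0228
gripper_force: 59.5
```

{"method": "servo_tool", "body": {
  "commands": [0,0,0,0,0,0,0,0,0,0,0,0,0,0,30,0,0,0,45,0,0,0,45,0,-14,46,20,0,-14,46,10,0.1,-14,46,0,0.14,-14,46,0,0.14,-14,46,0,0.14,-14,46,0,0.14],
  "jaw": 42
}}

```text
t: 15.6
ee_pos: [0.4702, 0.0982, 0.1975]
orientation: [[0.885, 0.466, 0.001], [0.466, -0.885, 0.0], [0.001, 0.0, -1.0]]
wrist_force: [-0.3, 0.7, 0.4]
gripper_width: 0.0419
gripper_force: 0.0
```

{"method": "servo_tool", "body": {
  "commands": [0,25,0,0.13,0,0,0,0,0,0,0,0],
  "jaw": 60
}}

```text
t: 15.9
ee_pos: [0.4709, 0.1219, 0.1974]
orientation: [[0.82, 0.572, 0.0], [0.572, -0.82, -0.0], [0.0, 0.0, -1.0]]
wrist_force: [0.0, 0.4, 1.0]
gripper_width: 0.0598
gripper_force: 0.0
```

Run:
```python
from h import *
im,C,c,p=wrist("w6"); print(p[0],p[1][:,0]); tubes(im,C,c,p)
im,d=get_image("scene");cv2.imwrite("pics/sc6.png",im)
```

```text
[0.47088522 0.12185127 0.19735139] [8.19916058e-01 5.72483663e-01 3.38141642e-04]
 tube [   7    0   75   68 1996] sleeve c [492.5 375.4] size [24.6 38.9] rect ang 77.4 pca ang -17.6 len 0.101
 tube [ 105    0   82  123 2667] sleeve c [505.3 278.8] size [24.3 49.5] rect ang 87.9 pca ang -2.4 len 0.149
 tube [ 394   60  118  169 1746] sleeve c [632.3 -51.5] size [212.6  18.7] rect ang 79.6 pca ang 78.7 len 0.26
 tube [ 216   64   23  143 2000] sleeve c [483.1 161.8] size [48.6 23.8] rect ang 35.7 pca ang 35.6 len 0.16
```

View pics/sc6.png

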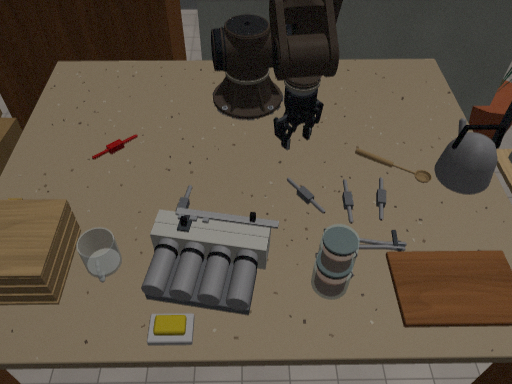

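{"method": "servo_tool", "body": {
  "commands": [0,18,-35,0.014,0,15,-40,0,7,0,-40,0,0,0,-40,0,0,0,-37,0,0,0,0,0,0,0,0,0]
}}

```text
t: 16.7
ee_pos: [0.478, 0.1538, 0.0056]
orientation: [[0.813, 0.583, -0.001], [0.583, -0.813, -0.0], [-0.001, -0.0, -1.0]]
wrist_force: [0.0, 0.6, 0.9]
gripper_width: 0.06
gripper_force: 0.0
```

{"method": "servo_tool", "body": {
  "commands": [-2,3,0,0,0,0,0,0,0,0,0,0]
}}

```text
t: 17.0
ee_pos: [0.4763, 0.1577, 0.0067]
orientation: [[0.812, 0.584, 0.002], [0.584, -0.812, 0.0], [0.002, 0.001, -1.0]]
wrist_force: [0.2, 0.5, 0.2]
gripper_width: 0.0598
gripper_force: 0.0
```

{"method": "servo_tool", "body": {
  "commands": [0,0,0,0,0,0,0,0,0,0,0,0,0,0,0,0,0,0,0,0],
  "jaw": 15
}}

```text
t: 17.5
ee_pos: [0.4759, 0.1576, 0.0058]
orientation: [[0.812, 0.584, 0.001], [0.584, -0.812, -0.0], [0.0, 0.0, -1.0]]
wrist_force: [-1.3, -0.6, 8.6]
gripper_width: 0.0225
gripper_force: 59.4
```

{"method": "servo_tool", "body": {
  "commands": [0,0,21,0,0,0,22,0,6.6,-21,0,-0.134,6.6,-21,0,-0.134,6.6,-21,0,-0.134,6.6,-21,0,-0.134,6.6,-21,0,-0.134,6.6,-22,0,-0.133,0,0,0,0,0,0,0,0,0,0,0,0]
}}

```text
t: 18.6
ee_pos: [0.515, 0.0311, 0.0482]
orientation: [[0.984, -0.176, -0.001], [-0.176, -0.984, -0.0], [-0.001, 0.0, -1.0]]
wrist_force: [-0.3, -0.3, 0.5]
gripper_width: 0.0228
gripper_force: 59.0
```

```bash
cat >> h.py <<'E'
def pre(name,F=.6225):
    im,C,c,p=wrist(name); hsv=cv2.cvtColor(im,cv2.COLOR_BGR2HSV); g=cv2.cvtColor(im,cv2.COLOR_BGR2GRAY)
    print("tcp",loc(p[0]).round(4),p[0][2],"yaw",np.arctan2(p[1][1,0],p[1][0,0]).round(4))
    for r in range(80,200,10):
        k=np.where(hsv[r,225:280,1]<45)[0]+225
        if len(k): m=k.min()/2+k.max()/2; print(r,k.min(),k.max(),loc(plane(c,[(m,r)],.055,p)).round(4))
    col=hsv[60:200,251,1]; t=np.where(col<45)[0].min()+60; print("tip row",t,loc(plane(c,[(251,t)],.055,p)).round(4))
    X=np.array([np.cos(-.1795),np.sin(-.1795)])
    def face(px):
        o,d=ray(c,px,p); P=o+d*((F-o[:2]@X)/(d[:,:2]@X))[:,None]; return np.c_[loc(P),P[:,2]].round(4)
    for r in range(4,30,2):
        b=np.where(g[r,150:350]>105)[0]+150
        if len(b): print("bright",r,b.min(),b.max(),face([(b.min(),r),(b.max(),r)]).tolist())
    cv2.imwrite(f"pics/{name}c.png",cv2.resize(im[0:110,60:440],None,fx=2,fy=2,interpolation=cv2.INTER_CUBIC))
E
python3 - <<'E'
from h import *
pre("w7")
E
```

```text
tcp [[0.5011 0.1226]] 0.04819689844015551 yaw -0.1769
90 239 262 [[0.5856 0.1232]]
100 238 263 [[0.5813 0.1232]]
110 238 263 [[0.577  0.1232]]
120 239 263 [[0.5725 0.1229]]
130 239 263 [[0.568  0.1229]]
140 239 263 [[0.5634 0.1229]]
150 239 262 [[0.5586 0.1231]]
160 239 263 [[0.5537 0.1229]]
170 239 262 [[0.5488 0.1231]]
180 240 262 [[0.5437 0.1229]]
190 240 262 [[0.5385 0.1229]]
tip row 82 [[0.589 0.123]]
bright 18 150 150 [[0.6225, 0.1773, 0.0153], [0.6225, 0.1773, 0.0153]]
bright 20 150 153 [[0.6225, 0.1787, 0.0109], [0.6225, 0.1771, 0.0109]]
bright 22 150 155 [[0.6225, 0.1803, 0.0063], [0.6225, 0.1774, 0.0063]]
bright 24 150 347 [[0.6225, 0.1819, 0.0013], [0.6225, 0.0674, 0.0026]]
bright 26 150 349 [[0.6225, 0.1837, -0.0039], [0.6225, 0.0645, -0.0025]]
bright 28 150 349 [[0.6225, 0.1855, -0.0094], [0.6225, 0.0628, -0.008]]
```

View pics/w7c.png

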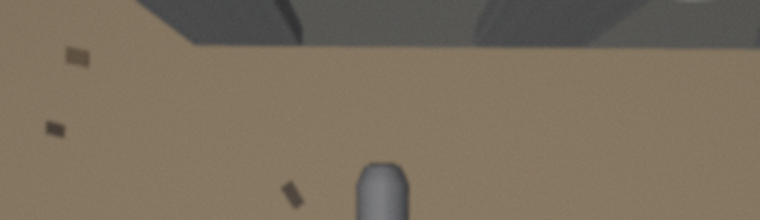

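{"method": "servo_tool", "body": {
  "commands": [-0.2,-1.1,0.5,-0.002,9.8,-1.8,0,0,9.8,-1.8,0,0,4.9,-0.9,0,0,4.9,-0.9,0,0,4.9,-0.9,0,0,0,0,0,0]
}}

```text
t: 19.35
ee_pos: [0.55, 0.023, 0.0487]
orientation: [[0.984, -0.18, 0.0], [-0.18, -0.984, -0.0], [0.0, 0.0, -1.0]]
wrist_force: [-0.2, 0.1, -0.6]
gripper_width: 0.0227
gripper_force: 59.0
```

{"method": "servo_tool", "body": {
  "commands": [3.9,-0.7,0,0,3.9,-0.7,0,0,3.9,-0.7,0,0,3.9,-0.7,0,0,3.9,-0.7,0,0,3.9,-0.7,0,0,3.9,-0.7,0,0,0,0,0,0]
}}

```text
t: 20.15
ee_pos: [0.5769, 0.0184, 0.0487]
orientation: [[0.984, -0.18, -0.0], [-0.18, -0.984, 0.0], [-0.0, 0.0, -1.0]]
wrist_force: [1.7, 1.3, -1.1]
gripper_width: 0.0225
gripper_force: 59.1
```

{"method": "servo_tool", "body": {
  "commands": [2.9,-0.55,0,0,2.9,-0.55,0,0,0,0,0,0]
}}

```text
t: 20.45
ee_pos: [0.5822, 0.0173, 0.0486]
orientation: [[0.984, -0.18, -0.001], [-0.18, -0.984, 0.0], [-0.001, 0.0, -1.0]]
wrist_force: [-0.9, 1.8, 0.3]
gripper_width: 0.0225
gripper_force: 59.2
```

{"method": "servo_tool", "body": {
  "commands": [2,-0.4,0,0,2,-0.4,0,0,0,0,0,0]
}}

```text
t: 20.75
ee_pos: [0.5843, 0.0168, 0.0483]
orientation: [[0.984, -0.18, -0.006], [-0.18, -0.984, 0.001], [-0.006, 0.0, -1.0]]
wrist_force: [-11.8, 4.0, 4.1]
gripper_width: 0.0227
gripper_force: 59.6
```

{"method": "servo_tool", "body": {
  "commands": [2,-0.4,0,0,0,0,0,0,-3.5,0.7,0,0]
}}

```text
t: 21.05
ee_pos: [0.5842, 0.0169, 0.0487]
orientation: [[0.984, -0.18, -0.002], [-0.18, -0.984, 0.0], [-0.002, 0.0, -1.0]]
wrist_force: [3.4, -0.1, -1.2]
gripper_width: 0.0223
gripper_force: 59.0
```

{"method": "servo_tool", "body": {
  "commands": [0,0,0,0,0,0,0,0,0,0,0,0,0,0,25,0,0,0,45,0,0,0,45,0,-18,40,30,0.03,-18,40,0,0.03,-18,40,0,0.03,-18,40,0,0.03,-18,40,0,0.02,0,0,0,0],
  "jaw": 42
}}

```text
t: 22.25
ee_pos: [0.4943, 0.2178, 0.1922]
orientation: [[0.999, -0.037, 0.0], [-0.037, -0.999, 0.001], [0.0, -0.001, -1.0]]
wrist_force: [-0.1, -0.5, 0.3]
gripper_width: 0.0422
gripper_force: 0.0
```

{"method": "servo_tool", "body": {
  "commands": [0,20,0,0,0,0,0,0,0,0,0,0],
  "jaw": 60
}}

```text
t: 22.55
ee_pos: [0.4964, 0.2339, 0.1919]
orientation: [[0.999, -0.041, -0.0], [-0.041, -0.999, -0.0], [0.0, 0.0, -1.0]]
wrist_force: [0.3, -0.0, -0.8]
gripper_width: 0.06
gripper_force: 0.0
```

Run:
```python
from h import *
im,C,c,p=wrist("w8"); print(p[0],p[1][:,0]); tubes(im,C,c,p)
```

```text
[0.49635371 0.23385435 0.19188677] [ 9.99164972e-01 -4.08577959e-02  2.80433340e-06]
 tube [423   0  74  31 684] sleeve c [643.7  23.8] size [62.7 12.7] rect ang 79.7 pca ang 73.9 len 0.075
 tube [ 198   90   25  139 1949] sleeve c [505.1 279.1] size [23.8 49. ] rect ang 87.6 pca ang -2.2 len 0.16
 tube [ 115  103   28  133 2116] sleeve c [497.8 374.5] size [24.2 49.7] rect ang 77.8 pca ang -11.6 len 0.16
```

{"method": "servo_tool", "body": {
  "commands": [1.6,25,-30,0,0,20.5,-40,0,0,0,-40,0,0,0,-40,0,0,0,-36,0,0,0,0,0,0,0,0,0]
}}

```text
t: 23.3
ee_pos: [0.4981, 0.2791, 0.0064]
orientation: [[0.999, -0.042, -0.001], [-0.042, -0.999, -0.0], [-0.001, 0.0, -1.0]]
wrist_force: [-0.1, -0.4, 0.9]
gripper_width: 0.0598
gripper_force: 0.0
```

{"method": "servo_tool", "body": {
  "commands": [0,0,0,0,0,0,0,0,0,0,0,0,0,0,0,0,0,0,0,0],
  "jaw": 15
}}

```text
t: 23.8
ee_pos: [0.4985, 0.2799, 0.008]
orientation: [[0.999, -0.041, 0.003], [-0.041, -0.999, 0.001], [0.003, -0.001, -1.0]]
wrist_force: [-1.5, -1.8, 9.3]
gripper_width: 0.0222
gripper_force: 59.4
```

{"method": "servo_tool", "body": {
  "commands": [0,0,45,0,0,0,47,0,1,-45,0,-0.02,1,-45,0,-0.02,1,-45,0,-0.02,1,-45,0,-0.02,1,-45,0,-0.02,1,-45,0,-0.02,1.3,-45,0,-0.018,0,0,0,0,0,0,-25,0,0,0,-25,0]
}}

```text
t: 25.0
ee_pos: [0.5056, -0.0355, 0.0488]
orientation: [[0.984, -0.179, 0.003], [-0.179, -0.984, -0.001], [0.003, 0.0, -1.0]]
wrist_force: [-0.1, 1.0, -2.1]
gripper_width: 0.0225
gripper_force: 59.4
```

{"method": "servo_tool", "body": {
  "commands": [0,0,0,0,0,0,0,0]
}}

```text
t: 25.2
ee_pos: [0.5051, -0.0348, 0.0487]
orientation: [[0.984, -0.178, -0.0], [-0.178, -0.984, -0.0], [-0.0, 0.0, -1.0]]
wrist_force: [0.1, -0.2, 0.5]
gripper_width: 0.0226
gripper_force: 59.4
```

Run:
```python
from h import *
pre("w9")
```

```text
tcp [[0.5032 0.0559]] 0.04868252052232233 yaw -0.1786
90 242 260 [[0.5877 0.0562]]
100 239 263 [[0.5834 0.0562]]
110 239 263 [[0.5791 0.0562]]
120 239 263 [[0.5746 0.0562]]
130 239 263 [[0.57   0.0562]]
140 239 263 [[0.5654 0.0562]]
150 239 263 [[0.5606 0.0562]]
160 240 262 [[0.5557 0.0562]]
170 240 262 [[0.5507 0.0562]]
180 240 262 [[0.5456 0.0562]]
190 240 262 [[0.5404 0.0562]]
tip row 86 [[0.5894 0.0562]]
bright 4 239 268 [[0.6225, 0.0613, 0.0497], [0.6225, 0.0489, 0.0497]]
bright 6 251 254 [[0.6225, 0.0562, 0.0467], [0.6225, 0.0548, 0.0467]]
bright 28 150 294 [[0.6225, 0.115, 0.0027], [0.6225, 0.0311, 0.0029]]
```

View pics/w9.png

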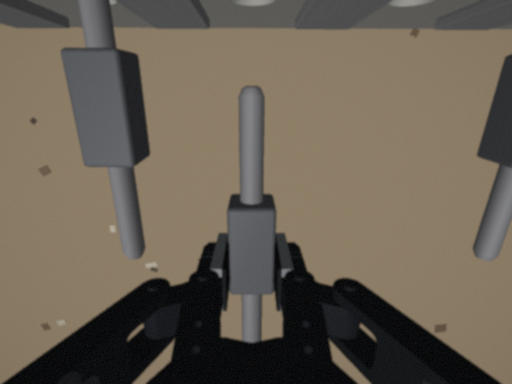

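{"method": "servo_tool", "body": {
  "commands": [-0.15,-0.9,1.3,0,9.8,-1.8,0,0,9.8,-1.8,0,0,4.9,-0.9,0,0,4.9,-0.9,0,0,4.9,-0.9,0,0,0,0,0,0]
}}

```text
t: 25.95
ee_pos: [0.5397, -0.0426, 0.0492]
orientation: [[0.984, -0.178, 0.0], [-0.178, -0.984, -0.0], [0.0, 0.0, -1.0]]
wrist_force: [0.0, 0.5, -0.6]
gripper_width: 0.0221
gripper_force: 59.4
```

{"method": "servo_tool", "body": {
  "commands": [3.9,-0.7,0,0,3.9,-0.7,0,0,3.9,-0.7,0,0,3.9,-0.7,0,0,3.9,-0.7,0,0,3.9,-0.7,0,0,3.9,-0.7,0,0,2.9,-0.55,0,0,2.9,-0.55,0,0,0,0,0,0]
}}

```text
t: 26.95
ee_pos: [0.572, -0.048, 0.0497]
orientation: [[0.984, -0.178, -0.001], [-0.178, -0.984, 0.0], [-0.001, -0.0, -1.0]]
wrist_force: [-3.5, 5.4, 6.7]
gripper_width: 0.0226
gripper_force: 60.4
```

{"method": "servo_tool", "body": {
  "commands": [2,-0.4,0,0,2,-0.4,0,0,2,-0.4,0,0,0,0,0,0]
}}

```text
t: 27.35
ee_pos: [0.5742, -0.0484, 0.049]
orientation: [[0.984, -0.178, -0.01], [-0.178, -0.984, 0.002], [-0.01, -0.0, -1.0]]
wrist_force: [-22.1, 7.0, 13.9]
gripper_width: 0.0224
gripper_force: 61.5
```

{"method": "servo_tool", "body": {
  "commands": [-3.5,0.7,0,0,0,0,0,0]
}}

```text
t: 27.55
ee_pos: [0.574, -0.0485, 0.0493]
orientation: [[0.984, -0.178, -0.002], [-0.178, -0.984, 0.0], [-0.002, -0.0, -1.0]]
wrist_force: [-6.8, 3.5, 4.9]
gripper_width: 0.0224
gripper_force: 60.2
```

{"method": "servo_tool", "body": {
  "commands": [0,0,0,0,0,0,0,0,0,0,0,0,0,0,25,0,0,0,45,0,0,0,45,0,-11,45,15,0,-11,46,15,0,-11,46,0,0,-11,46,0,0,-11,46,0,0,-11,46,0,0],
  "jaw": 42
}}

```text
t: 28.75
ee_pos: [0.5083, 0.2278, 0.1945]
orientation: [[0.984, -0.179, 0.001], [-0.179, -0.984, 0.0], [0.001, -0.0, -1.0]]
wrist_force: [0.3, -0.6, 0.5]
gripper_width: 0.042
gripper_force: 0.0
```

{"method": "servo_tool", "body": {
  "commands": [-10,46,0,0,-10,46,0,0,0,0,0,0,0,0,0,0],
  "jaw": 60
}}

```text
t: 29.15
ee_pos: [0.4884, 0.3188, 0.1941]
orientation: [[0.984, -0.176, -0.0], [-0.176, -0.984, -0.0], [-0.0, 0.0, -1.0]]
wrist_force: [0.9, -0.0, 0.1]
gripper_width: 0.0598
gripper_force: 0.0
```

Run:
```python
from h import *
im,C,c,p=wrist("w10"); print(p[0],p[1][:,0]); tubes(im,C,c,p)
```

```text
[0.48844097 0.31877391 0.194056  ] [ 9.84361109e-01 -1.76162436e-01 -6.00251449e-05]
 tube [ 189   98   25  136 1917] sleeve c [497.5 375.3] size [24. 49.] rect ang 79.4 pca ang -11.7 len 0.161
 tube [   0  218   87   87 2125] sleeve c [425.5 582.7] size [131.9  40.2] rect ang 22.6 pca ang 25.3 len 0.138
```

{"method": "servo_tool", "body": {
  "commands": [2.2,30,-30,-0.02,0,28,-38,0,0,0,-40,0,0,0,-40,0,0,0,-40,0,0,0,0,0,0,0,0,0]
}}

```text
t: 29.9
ee_pos: [0.4918, 0.3751, 0.0068]
orientation: [[0.98, -0.199, -0.001], [-0.199, -0.98, -0.0], [-0.0, 0.001, -1.0]]
wrist_force: [-0.0, 0.5, 0.3]
gripper_width: 0.0599
gripper_force: 0.0
```

{"method": "servo_tool", "body": {
  "commands": [0,0,0,0,0,0,0,0,0,0,0,0,0,0,0,0,0,0,0,0],
  "jaw": 15
}}

```text
t: 30.4
ee_pos: [0.4919, 0.3764, 0.0085]
orientation: [[0.98, -0.198, 0.003], [-0.198, -0.98, 0.001], [0.003, -0.002, -1.0]]
wrist_force: [0.0, -2.1, 9.7]
gripper_width: 0.0225
gripper_force: 59.7
```

{"method": "servo_tool", "body": {
  "commands": [0,0,45,0,0,0,47,0,0.2,-47.7,0,0.002,0.2,-47.7,0,0.002,0.2,-47.7,0,0.002,0.2,-47.7,0,0.002,0.2,-47.7,0,0.002,0.2,-47.7,0,0.002,0.2,-47.7,0,0.002,0.2,-47.7,0,0.002,0.2,-47.7,0,0.002,0.2,-47.7,0,0.002]
}}

```text
t: 31.6
ee_pos: [0.493, -0.103, 0.0994]
orientation: [[0.984, -0.178, 0.002], [-0.178, -0.984, -0.001], [0.002, 0.0, -1.0]]
wrist_force: [0.9, 0.4, -0.3]
gripper_width: 0.0224
gripper_force: 59.2
```

{"method": "servo_tool", "body": {
  "commands": [0,0,0,0,0,0,0,0]
}}

```text
t: 31.8
ee_pos: [0.4929, -0.1018, 0.099]
orientation: [[0.984, -0.181, 0.001], [-0.181, -0.984, -0.0], [0.001, 0.0, -1.0]]
wrist_force: [-0.0, 0.8, -0.8]
gripper_width: 0.0224
gripper_force: 59.2
```

{"method": "servo_tool", "body": {
  "commands": [0,1,-25,0,0,0,-24,0,0,0,0,0,0,0,0,0]
}}

```text
t: 32.2
ee_pos: [0.4931, -0.0989, 0.0498]
orientation: [[0.984, -0.177, -0.001], [-0.177, -0.984, 0.0], [-0.001, -0.0, -1.0]]
wrist_force: [-0.4, 0.2, -0.4]
gripper_width: 0.0225
gripper_force: 59.2
```

Run:
```python
from h import *
pre("w11")
```

```text
tcp [[ 0.5028 -0.0093]] 0.04982341448744881 yaw -0.1776
90 242 258 [[ 0.5873 -0.0085]]
100 238 263 [[ 0.583  -0.0087]]
110 239 263 [[ 0.5786 -0.0089]]
120 239 263 [[ 0.5741 -0.0089]]
130 239 262 [[ 0.5695 -0.0087]]
140 239 262 [[ 0.5648 -0.0087]]
150 239 262 [[ 0.5599 -0.0087]]
160 239 262 [[ 0.555  -0.0087]]
170 239 262 [[ 0.55   -0.0087]]
180 240 262 [[ 0.5449 -0.009 ]]
190 240 262 [[ 0.5396 -0.009 ]]
tip row 89 [[ 0.5877 -0.0089]]
bright 4 240 271 [[0.6225, -0.0041, 0.049], [0.6225, -0.0175, 0.0491]]
bright 6 248 261 [[0.6225, -0.0075, 0.0461], [0.6225, -0.0133, 0.0461]]
bright 28 150 297 [[0.6225, 0.0509, 0.001], [0.6225, -0.036, 0.0017]]
```

View pics/w11.png

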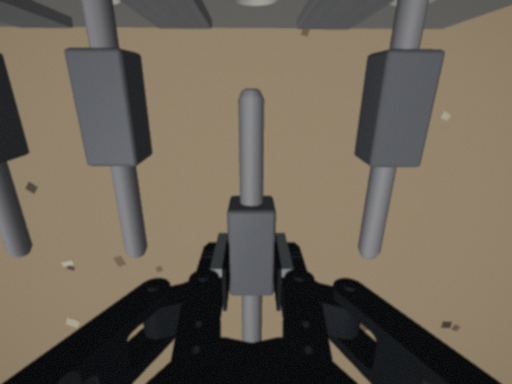

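{"method": "servo_tool", "body": {
  "commands": [-0.3,-1.8,0.4,0,9.8,-1.8,0,0,9.8,-1.8,0,0,4.9,-0.9,0,0,4.9,-0.9,0,0,4.9,-0.9,0,0,0,0,0,0]
}}

```text
t: 32.95
ee_pos: [0.5275, -0.1082, 0.0496]
orientation: [[0.984, -0.178, 0.0], [-0.178, -0.984, -0.0], [0.0, 0.0, -1.0]]
wrist_force: [-0.3, 0.6, -1.1]
gripper_width: 0.0225
gripper_force: 59.2
```

{"method": "servo_tool", "body": {
  "commands": [3.9,-0.7,0,0,3.9,-0.7,0,0,3.9,-0.7,0,0,3.9,-0.7,0,0,3.9,-0.7,0,0,3.9,-0.7,0,0,3.9,-0.7,0,0,2.9,-0.55,0,0,2.9,-0.55,0,0,0,0,0,0]
}}

```text
t: 33.95
ee_pos: [0.559, -0.1131, 0.0499]
orientation: [[0.984, -0.178, -0.003], [-0.178, -0.984, 0.001], [-0.003, -0.001, -1.0]]
wrist_force: [-4.3, 7.6, 6.3]
gripper_width: 0.0224
gripper_force: 60.2
```

{"method": "servo_tool", "body": {
  "commands": [2,-0.4,0,0,2,-0.4,0,0,2,-0.4,0,0,0,0,0,0]
}}

```text
t: 34.35
ee_pos: [0.5632, -0.1136, 0.0496]
orientation: [[0.984, -0.177, -0.007], [-0.177, -0.984, 0.002], [-0.007, -0.001, -1.0]]
wrist_force: [-14.4, 8.2, 11.6]
gripper_width: 0.0227
gripper_force: 60.8
```

{"method": "servo_tool", "body": {
  "commands": [2,-0.4,0,0,0,0,0,0]
}}

```text
t: 34.55
ee_pos: [0.5634, -0.1136, 0.0493]
orientation: [[0.984, -0.177, -0.011], [-0.177, -0.984, 0.004], [-0.012, -0.002, -1.0]]
wrist_force: [-22.4, 9.0, 15.8]
gripper_width: 0.0226
gripper_force: 61.4
```

{"method": "servo_tool", "body": {
  "commands": [-4,0.7,0,0,0,0,0,0]
}}

```text
t: 34.75
ee_pos: [0.563, -0.1138, 0.0498]
orientation: [[0.984, -0.177, -0.002], [-0.177, -0.984, 0.001], [-0.002, -0.001, -1.0]]
wrist_force: [-4.6, 7.1, 5.0]
gripper_width: 0.0224
gripper_force: 60.1
```

{"method": "servo_tool", "body": {
  "commands": [0,0,0,0,0,0,0,0,0,0,0,0,0,0,25,0,0,0,45,0,0,0,45,0,-20,10,30,0,-20,10,30,0,-20,10,0,0,-20,0,0,0,0,0,0,0,0,0,0,0],
  "jaw": 40
}}

```text
t: 35.95
ee_pos: [0.4845, -0.0852, 0.225]
orientation: [[0.984, -0.179, 0.001], [-0.179, -0.984, -0.0], [0.001, 0.0, -1.0]]
wrist_force: [-0.2, 0.0, -1.5]
gripper_width: 0.04
gripper_force: 0.0
```

Run:
```python
from h import *
im,C,c,p=wrist("w12"); print(p[0]); knobs(C)
hsv=cv2.cvtColor(im,cv2.COLOR_BGR2HSV); z=C[...,2]; L=loc(C.reshape(-1,3)).reshape(384,512,2)
F=.6225
for k,y in enumerate((-.0765,-.0105,.0555,.1215)):
    m=(abs(L[...,1]-y)<.02)&(z>.03)&(z<.075)&(L[...,0]<F-.012)&(L[...,0]>.4)
    s=m&(z>.062)&(abs(L[...,1]-y)<.014)
    q=L[s]; print("port",k,m.sum(),"sleeve x",np.percentile(q[:,0],[1,99]).round(4)-F,"y",(q[:,1].mean()-y).round(4),"z",z[s].mean().round(4),"back end",(np.percentile(L[m][:,0],.5)-F).round(4),"z end",z[m&(L[...,0]<F-.115)].max().round(4))
```

```text
[ 0.48452423 -0.08521082  0.22500798]
 knob 499 [0.6362 0.0059 0.1175] top 383 [0.6368 0.0068 0.1191] [ 0.63  -0.     0.116] [0.645 0.015 0.121]
port 0 2055 sleeve x [-0.0682 -0.0199] y 0.0008 z 0.064 back end -0.1216 z end 0.0562
port 1 1887 sleeve x [-0.0681 -0.0189] y -0.0003 z 0.0642 back end -0.122 z end 0.0567
port 2 1978 sleeve x [-0.0671 -0.0189] y -0.0005 z 0.0639 back end -0.1211 z end 0.0559
port 3 2204 sleeve x [-0.067  -0.0189] y -0.0011 z 0.0639 back end -0.121 z end 0.0561
```

View pics/w12.png

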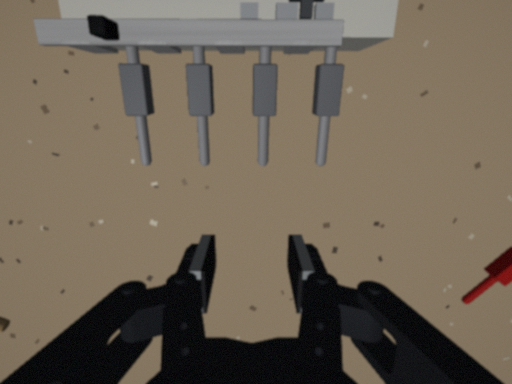

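Run:
```python
from h import *
c=get_calibration("scene")
knobs(cloud(c,np.load("pics/scene0.npy"))); im,d=get_image("scene"); knobs(cloud(c,d)); cv2.imwrite("pics/end.png",im)
```

```text
knob 41 [ 0.6341 -0.025   0.1172] top 27 [ 0.6327 -0.025   0.1195] [ 0.623 -0.031  0.116] [ 0.639 -0.018  0.123]
 knob 48 [ 0.6508 -0.1619  0.1168] top 31 [ 0.6494 -0.1618  0.1196] [ 0.642 -0.169  0.116] [ 0.656 -0.154  0.122]
 knob 41 [0.6405 0.0073 0.1178] top 29 [0.6393 0.0072 0.1202] [0.631 0.001 0.116] [0.645 0.014 0.124]
 knob 45 [ 0.6504 -0.1613  0.117 ] top 29 [ 0.649  -0.1614  0.1199] [ 0.642 -0.169  0.117] [ 0.657 -0.155  0.123]
```

View pics/end.png

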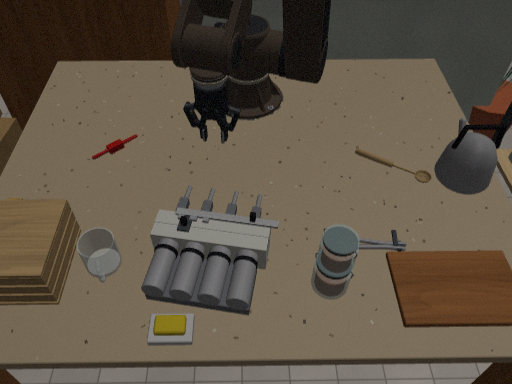

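Lock is home, the shutter is open by 33 mm, all four tubes are in, and the jars and cup are standing.

```bash
python3 -c "
from bench import *
print(sign_off())"
```

```text
the job is handed in; nothing more can be done
None
```

I handed the job in with the lock home holding the shutter fully open, all four tubes bottomed in their own ports, and the jars and measuring cup still standing (checked in the final pictures).

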